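# Bridge the slide staining stand

## Robot

A 7-joint arm with a two-finger parallel gripper is mounted at the origin on a cart in front of the work surface, level with it; the furniture and walls round the work are solid. World frame = base frame: x ahead of the robot, y to its left, z up, the work surface at z = 0. Lengths are in m, angles in degrees, forces in N, time in s.
With the tool pointing down it reaches from about 0.375 to 0.925 m from the base axis. Payload 3.1 kg.
Tool frame: the origin (TCP) lies between the finger pads; the fingertips stand 17 mm ahead of it and the grasp point (between the pads) lies 2 mm behind it (robot.tips_ahead is the distance from the TCP to the fingertips, in m); z points along the fingers, y is the line along which they close (so a half turn about z gives the same grasp; the last joint's range is limited). The gripper opens to 85 mm and grips with 20 to 120 N. Pads are 22 mm wide; open, the fingers measure 114 mm over their backs; the gripper's body (76 mm by 85 mm) begins 54 mm behind the grasp point. The pads swing forward as they close: fully open they stand 13 mm farther back than shut.
Start: joints at [-72.067, 21.939, 2.515, 91.553, -1.026, 66.532, -2.859], TCP at [0.26, 0.596, 0.248] pointing down, gripper open.
Joint ranges: [-149.38, 149.38], [-23.57, 123.04], [-84.95, 90], [0, 143.3], [-89.99, 269.99], [3.08, 112.72], [-163.45, 163.45]. Speed limits (degrees/s): [159.86, 159.86, 180, 180, 180, 180, 180].

## Interface

Orientations are given as a 3x3 rotation matrix whose columns are the frame's x, y, z axes.
In Python, from rig import telemetry, vision, workorder, regions_of, robot gives the robot as it stands.
- The arm moves only by the tool servo_tool, never from a script. Its argument "commands" is a list that holds one entry, the list of rows, each a list of 5 numbers: the gripper's target within -1 to 1 (fully open at 1, half-way at 0, shut at -1), then the shift along the world's x, y, z in cm, then the turn about the world's z in degrees. A call has 1 to 8 rows; each row is the pose to reach, as a shift and turn from the pose commanded when the call began; what a row does not reach only later rows make up. A row lasts 1/8 s, in which the tool goes at most 62.5 mm and 10.7 degrees, less where a joint would pass 70% of its speed; a pose out of reach is approached as far as the arm can. A call with a gripper value outside its range is refused whole. The fingers move at their own pace and stop on an object; the grip force is fixed at half the most. Time passes only in rows, so rows that repeat a pose let the fingers close. It gives the time, the measured TCP pose, the force, the opening and the grip force at its end, in the units of the state.
- telemetry.observe(): the state, without advancing time (a new reading comes with each control period).
- vision.grab_frame(name): name is "scene" or "top" or "wrist"; returns the picture (420x560x3 uint8, red, green, blue); there is no depth.
- vision.calibration(name): a dict with "intrinsics" (3x3 intrinsics, pixels), "position" and "rotation" of the camera in the world; the wrist camera has in their place "mount" (4x4, takes a point from camera to tool coordinates, whose origin is the TCP and whose axes are the flange's). Camera axes: x right, y down, z forward; pixel columns grow to the right and rows downward; lengths in m; the calibration is good to about 2 mm. A picture is of the moment at which its call begins: read the wrist's pose just before it. calibration takes no time and is no camera call.
- workorder.job_done(): hands the job in; it is judged then, once.
Trained networks look in the newest picture that a camera, given by its name, has taken for a name from the list of things; names that differ only in an ending like _2 or _b are one class to them, and where a whole thing is asked for, a point or a joint stands for the part that bears it (a point fixed in the world has none). Each returns a list of dicts, best first, with "p" (0 to 1); they miss things now and then, are a little off and sometimes report something else, mostly with a low value. They report only what shows in the picture. A call takes as long as a camera call.
- regions_of(camera, label): "region" (420x560 bool, what is visible of it) and "box" ([left, top, right, bottom] in pixels, round what is visible of it).
The state is a dict: "clock": time; "qpos": joint angles; "joint_vel": joint speeds; "tau": joint torques, N m; "tool_pos": TCP position; "ee_rot": TCP orientation; "ft_force": force on the tool from outside, world axes, zero at the start; "ft_torque": the same for the moment, N m; "width": finger opening in m; "grip_force": force on a finger pad.
Only numpy, scipy, OpenCV 4.12 (cv2) and the standard library are available. Lean on these libraries where they do the work, as an engineer would, in place of code of your own. Each camera call takes 0.05 s, during which the arm holds its last target. There are 200 camera calls.

## Task

Make the slide staining stand ready: lay the longer of the two loose square bars in the stand's empty front slots, down on the slot floors with both ends sticking out past the brackets, and release it. Then lay the slide carrier, right way up, across this bar and the fixed rear bar, square to them and near their middle, overhanging both about equally. Set both down gently rather than dropping them, leave the short bar where it lies, and do not knock over the beaker or the dropper bottle.

Things in the scene. Friction and masses are not known exactly. Their poses are not given: they have to be found in the camera images.
- stand: Fixed steel staining stand. Origin: centre of its underside, on the desk; x to its rear, y along the bars, z up; turned up to 0.3 rad. Upright end brackets at y = +-77 mm (6 mm thick, 100 mm wide, 64 mm high); between them an 18 mm high drip trough. A square bar 12 x 12 x 190 mm is fixed in both at x = +28 mm, its top 62 mm high. The empty front slots are at x = -28 mm.
- slots (a point): Point midway between the stand's two empty front slots (one in each bracket, open at the top, 17 mm wide in x, rounded lead-in edges, floor 50 mm above the desk). The point is 56 mm above the desk: where the centre of the long bar belongs. Axes as the stand's.
- long_bar: The longer loose bar, aluminium, square 12 x 12 mm, 190 mm long in its own x. Origin: centre of its underside as it lies on the desk. About 0.15 kg.
- long_bar_mid (a point): Centre of the long bar, 6 mm above its origin.
- short_bar: The shorter loose bar, the same section, 110 mm long in its x: too short for the stand (the brackets are 148 mm apart inside). Origin: centre of its underside. To be left alone. The two loose bars may lie in either order.
- carrier: Loose slide carrier: a shallow steel tray 90 mm long (its x), 30 mm wide (its y), 12 mm high, with a glass slide with a white end in it, open side up. Origin: centre of its underside. About 0.06 kg. Take it across the 30 mm width. Laid on the bars, its underside is 62 mm above the desk.
- beaker: Loose glass beaker, 54 mm across, 69 mm high, behind the stand. Origin: centre of its underside, z up. A bystander.
- dropper: Loose dark dropper bottle, 33 mm across, 102 mm high, behind the stand. Origin: centre of its underside, z up. A bystander.

How it is judged:
By the outcome, as a careful person would: the job done as asked, in the order asked, and still so for the second after the job is handed in, with the robot touching nothing.
It also fails if it takes over 58 s, if anything falls off the work surface, if the arm or the gripper's body presses on something with over 40 N, if the wrist force passes 120 N, or if a joint passes its speed limit or range.

## Working session

There is one attempt and no reset: what is moved stays moved. The work goes in short steps, Python scripts to look and compute and a tool call to move; the robot and the scene stay as the last step left them, time stands still between calls to the robot, and variables do not carry over. Pictures are saved under pics/ and viewed, at most 10 in all, crops included, and the job is handed in when it is done.

Besides the shell and the picture viewer there is one more tool, called as name(argument=value, ...), one argument or row to a line, values as JSON. servo_tool: Moves the arm, as the interface text tells. Its arguments: {"type":"object","properties":{"commands":{"type":"array"}},"required":["commands"]}

```bash
mkdir -p pics; ls; python3 - <<'E'
from rig import telemetry, vision, workorder, regions_of, robot
import cv2,numpy as np
s=telemetry.observe(); print(s['clock'],s['tool_pos'],np.round(s['ee_rot'],3).tolist(),s['width'])
for c in ['top','scene']:
    im=vision.grab_frame(c); cv2.imwrite(f'pics/{c}0.png',im[:,:,::-1])
    k=vision.calibration(c); print(c,np.round(k['intrinsics'],1).tolist(),np.round(k['position'],3),np.round(k['rotation'],3).tolist())
    for n in ['stand','long_bar','short_bar','carrier','beaker','dropper']:
        for r in regions_of(c,n)[:3]: print(n,round(r['p'],2),r['box'],r['region'].sum())
print(np.round(vision.calibration('wrist')['mount'],3).tolist())
E
```

```text
pics
0.0 [0.25919508 0.5951177  0.24687156] [[-0.917, 0.399, -0.001], [0.399, 0.917, -0.002], [-0.0, -0.003, -1.0]] 0.0853035362847363
top [[425.8, 0.0, 280.6], [0.0, 425.8, 209.9], [0.0, 0.0, 1.0]] [0.51  0.184 0.909] [[0.011, -0.996, 0.089], [-1.0, -0.011, 0.001], [-0.0, -0.089, -0.996]]
stand 0.57 [334.7, 219.0, 430.6, 285.8] 4482
long_bar 0.96 [188.1, 218.7, 203.4, 310.5] 583
short_bar 0.61 [267.8, 237.2, 279.7, 286.9] 341
carrier 0.91 [234.9, 163.4, 262.7, 203.3] 578
beaker 0.6 [364.2, 131.8, 398.8, 164.7] 691
dropper 0.86 [323.6, 143.1, 344.1, 162.2] 298
dropper 0.62 [338.3, 218.7, 431.1, 286.0] 4541
scene [[453.9, 0.0, 281.3], [0.0, 453.9, 210.9], [0.0, 0.0, 1.0]] [ 0.272 -0.329  0.763] [[0.866, -0.379, 0.326], [-0.5, -0.666, 0.554], [0.007, -0.643, -0.766]]
stand 0.91 [267.1, 250.7, 352.3, 365.0] 5863
long_bar 0.76 [170.1, 166.8, 241.7, 210.3] 558
short_bar 0.9 [213.1, 223.6, 263.4, 250.9] 423
short_bar 0.23 [169.4, 169.4, 242.0, 209.8] 541
carrier 0.91 [278.2, 186.1, 317.7, 200.5] 538
beaker 0.57 [384.0, 236.3, 415.3, 280.1] 1061
dropper 0.88 [356.7, 206.5, 375.4, 239.9] 518
dropper 0.27 [168.6, 166.9, 240.2, 211.0] 504
[[0.001, -0.963, -0.269, 0.069], [1.0, 0.001, 0.0, -0.0], [-0.0, -0.269, 0.963, -0.126], [0.0, 0.0, 0.0, 1.0]]
```

```bash
cat > h.py <<'E'
from rig import telemetry, vision, workorder, regions_of, robot
import cv2,numpy as np
def cam(c):
    k=vision.calibration(c); K=np.array(k['intrinsics'])
    if c=='wrist':
        s=telemetry.observe(); M=np.array(k['mount']); R0=np.array(s['ee_rot'])
        return K,np.array(s['tool_pos'])+R0@M[:3,3],R0@M[:3,:3]
    return K,np.array(k['position']),np.array(k['rotation'])
def unproj(C,px,z):
    K,p,R=C; px=np.atleast_2d(px)
    d=(R@np.linalg.inv(K)@np.c_[px,np.ones(len(px))].T).T
    return p+d*((z-p[2])/d[:,2])[:,None]
def proj(C,P):
    K,p,R=C; q=(K@R.T@(np.atleast_2d(P)-p).T).T; return q[:,:2]/q[:,2:]
def fit(C,reg,z):
    """region pixels on plane z -> centre, yaw deg of long axis, size"""
    v,u=np.nonzero(reg); W=unproj(C,np.c_[u,v],z)[:,:2]
    (c,wh,a)=cv2.minAreaRect((W*1000).astype(np.float32))
    if wh[0]<wh[1]: wh=wh[::-1]; a+=90
    return np.array(c)/1000,(a+90)%180-90,wh
E
python3 - <<'E'
from h import *
for c in ['top','scene']:
    vision.grab_frame(c); C=cam(c)
    for n,z in [('long_bar',.012),('short_bar',.012),('carrier',.012),('stand',.062)]:
        r=regions_of(c,n)
        if r: print(c,n,fit(C,r[0]['region'],z))
a=cv2.imread('pics/top0.png')[110:330,160:460]
cv2.imwrite('pics/top_crop.png',cv2.resize(a,None,fx=2.6,fy=2.6,interpolation=cv2.INTER_CUBIC))
E
```

```text
top long_bar (array([0.47861926, 0.36049655]), 9.297800064086914, (188.08023071289062, 15.557624816894531))
top short_bar (array([0.47984314, 0.20247948]), -7.2242889404296875, (107.53471374511719, 13.97855281829834))
top carrier (array([0.64875177, 0.24691037]), -18.96538543701172, (87.9297866821289, 31.885883331298828))
top stand (array([ 0.50458453, -0.01760256]), 77.0871353149414, (190.1181640625, 106.64877319335938))
scene long_bar (array([0.47912442, 0.35637772]), 9.071695327758789, (191.77487182617188, 21.893606185913086))
scene short_bar (array([0.48109329, 0.19725168]), -7.1630401611328125, (109.83282470703125, 20.4404296875))
scene carrier (array([0.65061237, 0.24159904]), -22.529685974121094, (92.85533905029297, 41.698394775390625))
scene stand (array([ 0.4997085 , -0.02161752]), 76.45420837402344, (196.9995574951172, 115.57626342773438))
```

View pics/top_crop.png

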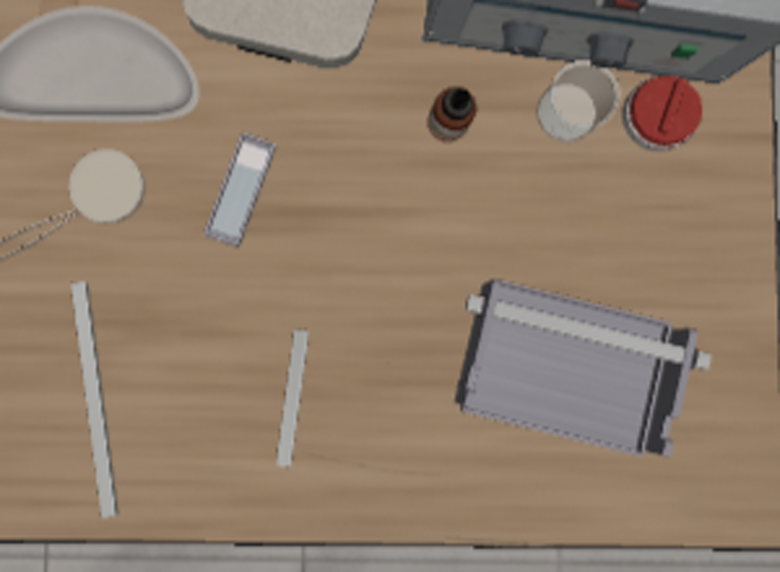

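View pics/scene0.png

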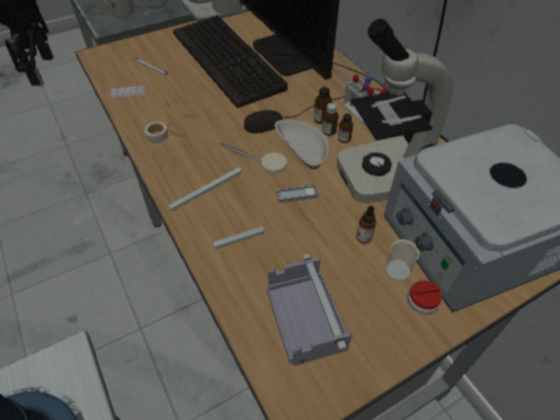

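The top crop shows the long bar at (95,400), short bar at (293,398), carrier at (240,190) with its white end up, and the stand's fixed bar running (470,303)–(710,360), so the stand's yaw is about -13°. The scene view agrees. Next I move above the long bar.

servo_tool(
  commands=[
    [[-0.1, 22, -23.5, -10, 32.7], [-0.1, 22, -23.5, -10, 32.7], [-0.1, 22, -23.5, -10, 32.7], [-0.1, 22, -23.5, -10, 32.7], [-0.1, 22, -23.5, -10, 32.7], [-0.1, 22, -23.5, -10, 32.7], [-0.1, 22, -23.5, -10, 32.7], [-0.1, 22, -23.5, -10, 32.7]],
  ],
)

```text
clock: 2.2
tool_pos: [0.4784, 0.3632, 0.1488]
ee_rot: [[-0.987, -0.162, -0.0], [-0.162, 0.987, 0.002], [0.0, 0.002, -1.0]]
ft_force: [-0.4, 0.2, -0.1]
width: 0.0383
grip_force: 0.0
```

```bash
cat > look.py <<'E'
import sys
from h import *
def look(n,z,tag=None):
    C=cam('wrist'); im=vision.grab_frame('wrist'); s=telemetry.observe()
    if tag: cv2.imwrite(f'pics/{tag}.png',im[:,:,::-1])
    R=np.array(s['ee_rot']); print('tcp',np.round(s['tool_pos'],4),'yaw_y',np.degrees(np.arctan2(R[1,1],R[0,1])),'w',s['width'],'F',np.round(s['ft_force'],1),s['grip_force'],s['clock'])
    for r in regions_of('wrist',n)[:2]: print(n,round(r['p'],2),r['box'],fit(C,r['region'],z))
if __name__=='__main__': look(sys.argv[1],float(sys.argv[2]),sys.argv[3] if len(sys.argv)>3 else None)
E
python3 look.py long_bar .012 w1
python3 - <<'E'
from h import *
# stand from fixed-bar ends in top crop
C=cam('top'); px=np.array([[476,303],[704,360]])/2.6+[160,110]
W=unproj(C,px,.062); d=W[0]-W[1]; print(W,np.linalg.norm(d),np.degrees(np.arctan2(d[1],d[0]))-90)
E
```

```text
tcp [0.478  0.3638 0.1489] yaw_y 99.38316409136606 w 0.038602411255807684 F [0.7 0.4 0.8] 0.0 2.25
long_bar 0.56 [260.8, 66.4, 280.4, 312.8] (array([0.4763801 , 0.36117316]), 8.892340660095215, (188.8037567138672, 12.927186012268066))
[[ 0.55360985  0.05988915  0.062     ]
 [ 0.5120092  -0.11376484  0.062     ]] 0.1785674196874751 -13.471922768673423
```

View pics/w1.png

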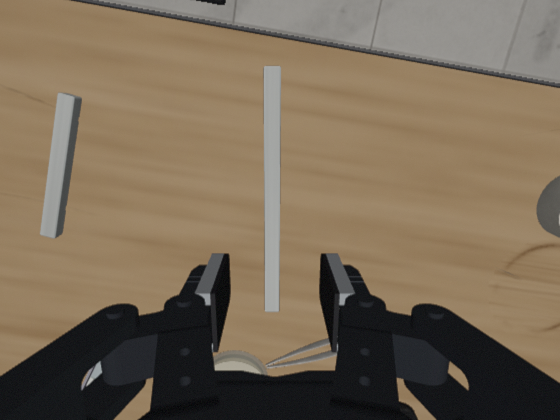

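The long bar lies straight under the jaw (cols 260–280, rows 66–312). The fit gives 189 mm long at z=12 mm, as it should be. I'll descend and grip its upper half.

servo_tool(
  commands=[
    [[-0.1, -0.2, -0.15, -6, -0.5], [-0.1, -0.2, -0.15, -11, -0.5], [-0.1, -0.2, -0.15, -12.7, -0.5], [-0.1, -0.2, -0.15, -12.7, -0.5], [-1, -0.2, -0.15, -12.7, -0.5], [-1, -0.2, -0.15, -12.7, -0.5], [-1, -0.2, -0.15, -12.7, -0.5], [-1, -0.2, -0.15, -12.7, -0.5]],
  ],
)

```text
clock: 3.3
tool_pos: [0.4794, 0.3611, 0.024]
ee_rot: [[-0.989, -0.151, 0.004], [-0.151, 0.989, 0.004], [-0.004, 0.003, -1.0]]
ft_force: [-0.1, -0.1, 6.2]
width: 0.0094
grip_force: 59.1
```

servo_tool(
  commands=[
    [[-1, 0, 0, 2, 0], [-1, 0, 0, 8, 0], [-1, -1, -5, 14, -10], [-1, -2, -10, 18, -20], [-1, -3, -15, 18, -30], [-1, -3.5, -20, 18, -40], [-1, -4, -25, 18, -50], [-1, -4.5, -30, 18, -60]],
  ],
)

```text
clock: 4.3
tool_pos: [0.4318, 0.0575, 0.2021]
ee_rot: [[-0.62, 0.785, 0.001], [0.785, 0.62, 0.001], [0.0, 0.002, -1.0]]
ft_force: [1.1, -0.5, -1.1]
width: 0.0094
grip_force: 58.9
```

servo_tool(
  commands=[
    [[-1, -0.5, -4.5, 0, -10.5], [-1, -1.1, -9, 0, -21], [-1, -1.1, -9, 0, -31.5], [-1, -1.1, -9, 0, -42], [-1, -1.1, -9, 0, -52.3], [-1, -1.1, -9, 0, -52.3], [-1, -1.1, -9, 0, -52.3]],
  ],
)

```text
clock: 5.18
tool_pos: [0.4213, -0.0306, 0.2016]
ee_rot: [[0.234, 0.972, 0.0], [0.972, -0.234, 0.001], [0.001, 0.0, -1.0]]
ft_force: [0.1, 0.6, -0.8]
width: 0.0097
grip_force: 58.9
```

```bash
python3 look.py stand .062 w2
```

```text
tcp [ 0.4214 -0.0306  0.2015] yaw_y -13.52515454825054 w 0.00949937577839265 F [ 1.2 -0.8 -1.8] 58.90974998474121 5.225
stand 0.59 [302.6, 19.1, 461.3, 280.4] (array([ 0.49986734, -0.01795379]), 76.29317474365234, (187.88160705566406, 108.72845458984375))
```

View pics/w2.png

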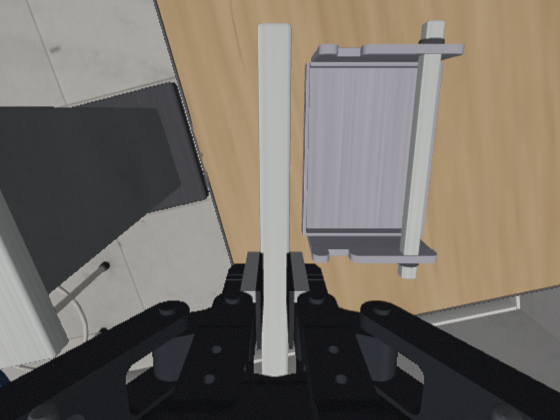

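Held bar runs (275,26) to (275,375); stand slots show at about (348,50) and (340,252), fixed bar from (433,24) to (407,277). I'll zoom in on the brackets to fix the slot positions.

```bash
python3 - <<'E'
import cv2,numpy as np
a=cv2.imread('pics/w2.png')
f=lambda x0,y0,w,h:cv2.resize(a[y0:y0+h,x0:x0+w],None,fx=5,fy=5,interpolation=cv2.INTER_CUBIC)
cv2.imwrite('pics/z.png',np.vstack([f(305,10,160,58),f(305,228,160,58)]))
E
```

```text
(no output)
```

View pics/z.png

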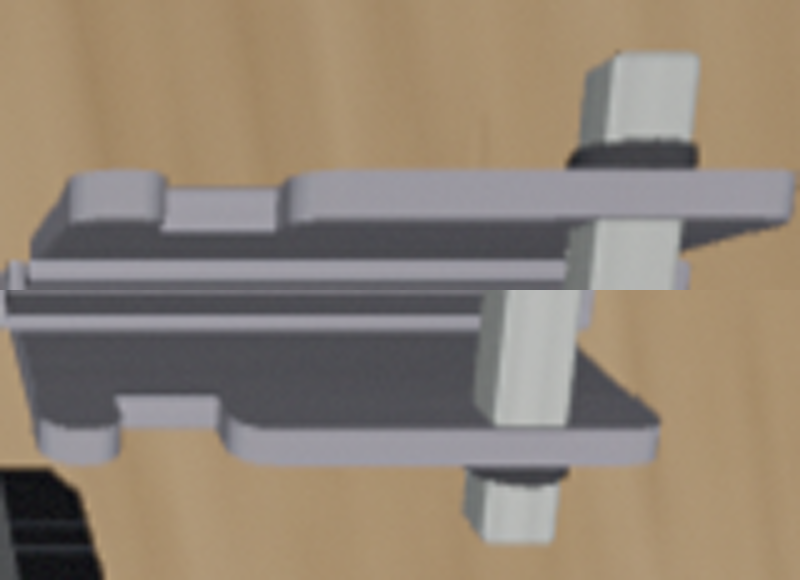

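```bash
python3 - <<'E'
from h import *
C=cam('wrist')
s=unproj(C,[[349,52],[339,252.2]],.050); b=unproj(C,[[436.8,20.8],[409.2,278.6]],.062)
z=telemetry.observe()['tool_pos'][2]-.012
h=unproj(C,[[275,26],[275,375]],z)
vision.grab_frame('wrist')
for r in regions_of('wrist','long_bar')[:2]: print(r['p'],r['box'],fit(C,r['region'],z))
for n,p in (('slot',s),('fixed',b),('held',h)):
    d=p[0]-p[1]; print(n,p.mean(0).round(4),np.linalg.norm(d[:2]).round(4),np.degrees(np.arctan2(d[1],d[0])).round(2))
t=np.radians(-13.4); print('slot-from-fixed',b.mean(0)[:2]-.056*np.array([np.cos(t),np.sin(t)]))
print(telemetry.observe()['tool_pos'])
E
```

```text
0.64 [257.0, 23.5, 293.4, 374.9] (array([ 0.42606326, -0.00743307]), 76.4329605102539, (146.17686462402344, 12.507180213928223))
slot [ 0.4797 -0.0137  0.05  ] 0.1536 76.6
fixed [ 0.5336 -0.0268  0.062 ] 0.1893 76.67
held [ 0.4264 -0.008   0.1894] 0.1452 76.52
slot-from-fixed [ 0.47914447 -0.01387152]
[ 0.42149797 -0.03054348  0.20132311]
```

servo_tool(
  commands=[
    [[-1, 2.9, 0.8, 0, 0.1], [-1, 5.75, 1.6, 0, 0.1], [-1, 5.75, 1.6, -5, 0.1], [-1, 5.75, 1.6, -9, 0.1], [-1, 5.75, 1.6, -10.9, 0.1], [-1, 5.75, 1.6, -10.9, 0.1], [-1, 5.75, 1.6, -10.9, 0.1]],
  ],
)

```text
clock: 6.25
tool_pos: [0.48, -0.0145, 0.0931]
ee_rot: [[0.234, 0.972, 0.002], [0.972, -0.234, 0.0], [0.001, 0.001, -1.0]]
ft_force: [-0.0, 0.2, -0.6]
width: 0.0093
grip_force: 58.9
```

```bash
python3 look.py stand .062 w3; python3 - <<'E'
from h import *
im=vision.grab_frame('scene')[230:390,240:380,::-1]
w=cv2.imread('pics/w3.png')
cv2.imwrite('pics/c3.png',np.hstack([cv2.resize(w,(640,480))[:, 120:], cv2.resize(im,(280,320))[:, :].__class__(0) if 0 else cv2.copyMakeBorder(cv2.resize(im,(280,320)),0,160,0,0,cv2.BORDER_CONSTANT)]))
E
```

```text
tcp [ 0.4803 -0.0145  0.0934] yaw_y -13.52179475001454 w 0.009235265213718405 F [ 0.4  0.5 -1. ] 58.93382370471954 6.3
stand 0.78 [221.2, 37.4, 458.6, 379.9] (array([ 0.50756723, -0.00531596]), 75.41840362548828, (161.73825073242188, 98.1563949584961))
```

View pics/c3.png

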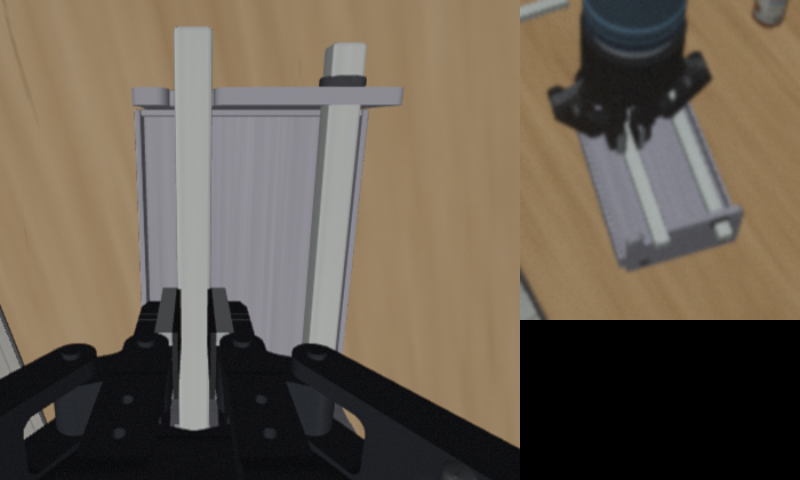

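The held bar (cols 175–213 of the composite) sits over the +y slot (168–215) and runs parallel to the fixed bar, so I'll lower it.

servo_tool(
  commands=[
    [[-1, -0.1, 0, -0.6, 0], [-1, -0.1, 0, -1.1, 0], [-1, -0.1, 0, -1.5, 0], [-1, -0.1, 0, -1.7, 0], [-1, -0.1, 0, -1.7, 0]],
  ],
)

```text
clock: 7.02
tool_pos: [0.4779, -0.0146, 0.075]
ee_rot: [[0.234, 0.972, -0.001], [0.972, -0.234, -0.0], [-0.0, -0.001, -1.0]]
ft_force: [-0.9, -0.9, -2.1]
width: 0.0098
grip_force: 58.9
```

servo_tool(
  commands=[
    [[-1, 0, 0, -0.1, 0], [-1, 0, 0, -0.2, 0], [-1, 0, 0, -0.2, 0]],
  ],
)

```text
clock: 7.4
tool_pos: [0.4783, -0.0146, 0.074]
ee_rot: [[0.234, 0.972, 0.0], [0.972, -0.234, 0.0], [0.0, -0.0, -1.0]]
ft_force: [-2.0, 0.3, 5.2]
width: 0.0095
grip_force: 59.7
```

Contact on the slot floors at about 6 N. I'll open slightly, rise and check.

servo_tool(
  commands=[
    [[-0.6, 0, 0, 0, 0], [-0.6, 0, 0, 0, 0], [-0.6, 0, 0, 0, 0], [-0.55, 0, 0, 1, 0], [-0.55, 0, 0, 4, 0], [-0.3, -2, 0, 10, 0], [-0.1, -6, 0, 14, 0], [-0.1, -6, -1.5, 14, 0]],
  ],
)

```text
clock: 8.4
tool_pos: [0.4188, -0.0288, 0.2173]
ee_rot: [[0.232, 0.973, 0.009], [0.973, -0.232, 0.005], [0.007, 0.007, -1.0]]
ft_force: [0.4, -0.4, -0.1]
width: 0.0386
grip_force: 0.0
```

```bash
python3 look.py long_bar .062 w4; python3 - <<'E'
from h import *
w=cv2.imread('pics/w4.png'); im=vision.grab_frame('scene')[240:380,240:380,::-1]
cv2.imwrite('pics/c4.png',np.hstack([w[:,200:],cv2.resize(im,(420,420),interpolation=cv2.INTER_CUBIC)]))
E
```

```text
tcp [ 0.4187 -0.0317  0.2155] yaw_y -13.607773143792759 w 0.03857305235745002 F [-0.4 -2.2 -0.5] 0.0 8.45
long_bar 0.71 [327.2, 29.7, 353.7, 264.5] (array([ 0.47836139, -0.00851451]), 77.00725555419922, (183.2803955078125, 15.329063415527344))
long_bar 0.4 [303.4, 27.3, 454.5, 273.2] (array([ 0.50025119, -0.01754292]), 76.3308334350586, (188.67678833007812, 109.480224609375))
```

View pics/c4.png

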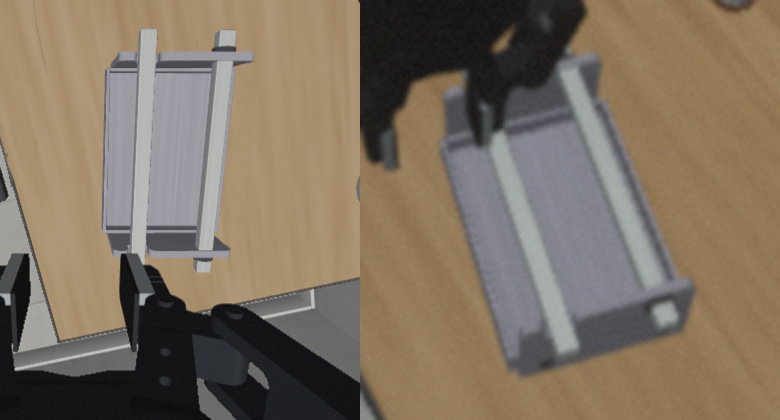

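The long bar rests in both slots, level with the fixed bar and its ends in line with it (wrist half: ends at (148,32) and (138,255); scene half: end at (567,345)). Next is the carrier.

servo_tool(
  commands=[
    [[0.2, 3, 4, 0, 10.6], [0.2, 7, 8, 0, 21.2], [0.2, 11, 13, 0, 31.8], [0.2, 15, 18, 0, 42.4], [0.2, 19, 23, -2, 53], [0.2, 23, 28, -4, 63.6], [0.2, 23, 28, -6.5, 74.2], [0.2, 23, 28, -6.5, 84.5]],
  ],
)

```text
clock: 9.55
tool_pos: [0.645, 0.2519, 0.1396]
ee_rot: [[-0.948, 0.318, -0.012], [0.318, 0.948, -0.004], [0.01, -0.008, -1.0]]
ft_force: [0.1, 0.0, 1.0]
width: 0.0512
grip_force: 0.0
```

servo_tool(
  commands=[
    [[0.2, 0, 0, 0, 0], [0.2, 0, 0, 0, 0]],
  ],
)

```text
clock: 9.8
tool_pos: [0.648, 0.25, 0.1467]
ee_rot: [[-0.944, 0.329, -0.002], [0.329, 0.944, -0.001], [0.001, -0.001, -1.0]]
ft_force: [0.5, -0.1, -0.3]
width: 0.051
grip_force: 0.0
```

```bash
python3 look.py carrier .012 w5
```

```text
tcp [0.6482 0.2501 0.1475] yaw_y 70.80976297731527 w 0.0515527913281719 F [-1.  -0.7  0.2] 0.0 9.85
carrier 0.97 [251.1, 145.1, 292.2, 261.4] (array([0.64722162, 0.24675385]), -19.43781280517578, (90.60165405273438, 30.466007232666016))
```

View pics/w5.png

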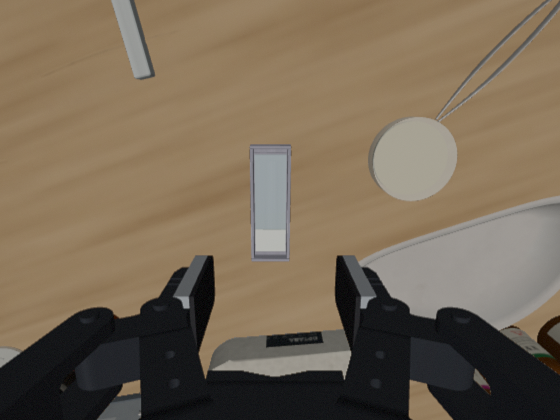

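The carrier fit is 90.6 x 30.5 mm, box (251–292, 145–261), with the open side up and the white end toward the gripper. I'll grasp it at the middle.

servo_tool(
  commands=[
    [[0.1, -0.1, -0.3, -5, -0.3], [0.1, -0.1, -0.3, -10, -0.3], [0.1, -0.1, -0.3, -12.7, -0.3], [0.1, -0.1, -0.3, -12.7, -0.3], [-1, -0.1, -0.3, -12.7, -0.3], [-1, -0.1, -0.3, -12.7, -0.3], [-1, -0.1, -0.3, -12.7, -0.3], [-1, -0.1, -0.3, -12.7, -0.3]],
  ],
)

```text
clock: 10.9
tool_pos: [0.6487, 0.248, 0.0235]
ee_rot: [[-0.944, 0.331, 0.003], [0.331, 0.944, 0.002], [-0.003, 0.003, -1.0]]
ft_force: [-0.4, -0.3, 6.2]
width: 0.0275
grip_force: 59.9
```

servo_tool(
  commands=[
    [[-1, 0, 0, 2, 0], [-1, 0, 0, 7, 0], [-1, -2, -3, 12, 1], [-1, -4.5, -8.5, 14, 3], [-1, -7, -13.5, 14, 6], [-1, -9.5, -18.5, 14, 6], [-1, -12, -23, 14, 6], [-1, -14.1, -26.8, 14, 6]],
  ],
)

```text
clock: 11.9
tool_pos: [0.5046, -0.0229, 0.162]
ee_rot: [[-0.973, 0.233, 0.0], [0.233, 0.973, 0.0], [-0.0, 0.0, -1.0]]
ft_force: [0.7, -0.8, -0.5]
width: 0.0275
grip_force: 59.4
```

servo_tool(
  commands=[
    [[-1, 0, 0, 0, 0], [-1, 0, 0, 0, 0], [-1, 0, 0, 0, 0]],
  ],
)

```text
clock: 12.28
tool_pos: [0.5068, -0.0189, 0.1617]
ee_rot: [[-0.974, 0.228, 0.001], [0.228, 0.974, 0.001], [-0.001, 0.001, -1.0]]
ft_force: [-0.1, 0.1, -0.3]
width: 0.0279
grip_force: 59.4
```

```bash
python3 look.py carrier .148 w6; python3 - <<'E'
from h import *
im=vision.grab_frame('top')[200:300,310:450,::-1]
w=cv2.imread('pics/w6.png')
cv2.imwrite('pics/c6.png',np.hstack([w[:,140:460],cv2.copyMakeBorder(cv2.resize(im,(476,340)),0,80,0,0,cv2.BORDER_CONSTANT)]))
E
```

```text
tcp [ 0.5068 -0.019   0.1615] yaw_y 76.8231402013301 w 0.027803182770615976 F [ 0.5  1.  -1.1] 59.41568970680237 12.325
carrier 0.59 [238.2, 169.3, 317.3, 370.4] (array([ 0.50729358, -0.01903787]), -13.116989135742188, (92.90304565429688, 30.352313995361328))
```

View pics/c6.png

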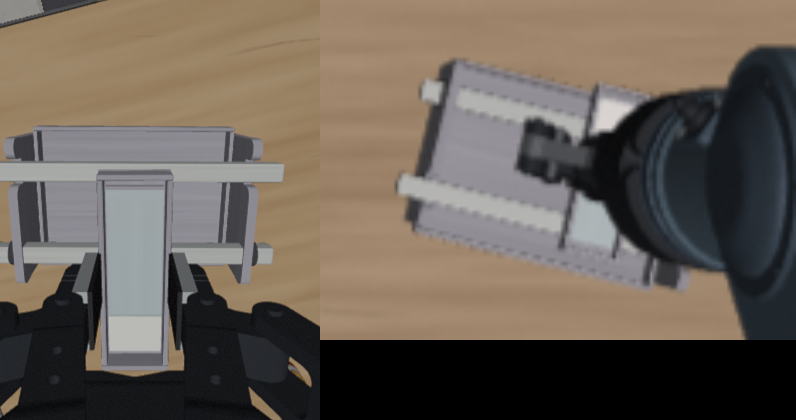

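The carrier is held straight and centred over both bars, with its centre about 1 mm off the target. I'll lower it.

servo_tool(
  commands=[
    [[-1, 0, -0.1, -4, -0.2], [-1, 0, -0.1, -6, -0.2], [-1, 0, -0.1, -6.8, -0.2], [-1, 0, -0.1, -7.2, -0.2], [-1, 0, -0.1, -7.4, -0.2], [-1, 0, -0.1, -7.4, -0.2]],
  ],
)

```text
clock: 13.18
tool_pos: [0.5067, -0.0215, 0.0879]
ee_rot: [[-0.972, 0.234, 0.001], [0.234, 0.972, 0.0], [-0.001, 0.0, -1.0]]
ft_force: [0.2, -0.2, -0.5]
width: 0.0279
grip_force: 59.4
```

servo_tool(
  commands=[
    [[-1, 0, 0, -0.1, 0], [-1, 0, 0, -0.2, 0], [-1, 0, 0, -0.25, 0], [-1, 0, 0, -0.25, 0]],
  ],
)

```text
clock: 13.68
tool_pos: [0.5063, -0.0216, 0.0854]
ee_rot: [[-0.972, 0.234, 0.0], [0.234, 0.972, 0.0], [-0.0, 0.0, -1.0]]
ft_force: [-1.0, -0.3, 4.5]
width: 0.0277
grip_force: 60.0
```

servo_tool(
  commands=[
    [[-0.2, 0, 0, 0, 0], [-0.1, 0, 0, 0, 0], [0, 0, 0, 0, 0], [0, 0, 0, 1, 0], [0, 0, 0, 4, 0], [0, 0, 0, 9, 0], [0, -3, 10, 14, 0], [0, -6, 16, 16, 0]],
  ],
)

```text
clock: 14.68
tool_pos: [0.4685, 0.0873, 0.2264]
ee_rot: [[-0.971, 0.237, 0.004], [0.237, 0.971, 0.001], [-0.004, 0.002, -1.0]]
ft_force: [0.4, 1.0, -1.3]
width: 0.043
grip_force: 0.0
```

servo_tool(
  commands=[
    [[0, 0, 5, 0, 0], [0, 0, 10, 0, 0], [0, 0, 10, 0, 0]],
  ],
)

```text
clock: 15.05
tool_pos: [0.4667, 0.1922, 0.2248]
ee_rot: [[-0.974, 0.225, 0.001], [0.225, 0.974, 0.003], [-0.001, 0.003, -1.0]]
ft_force: [-0.8, -0.5, 0.8]
width: 0.0428
grip_force: 0.0
```

```bash
python3 - <<'E'
from h import *
im=vision.grab_frame('top'); C=cam('top')
for n,z in [('carrier',.074),('long_bar',.062),('beaker',.069),('dropper',.1)]:
    for r in regions_of('top',n)[:1]: print(n,r['p'],r['box'],fit(C,r['region'],z))
sc=vision.grab_frame('scene')[190:390,220:440,::-1]
cv2.imwrite('pics/c7.png',np.hstack([cv2.resize(im[120:300,300:450,::-1],(350,420),interpolation=cv2.INTER_CUBIC),cv2.resize(sc,(440,420),interpolation=cv2.INTER_CUBIC)]))
E
```

```text
long_bar 0.98 [335.4, 253.5, 425.8, 276.1] (array([ 0.47887961, -0.01053777]), 76.36980438232422, (186.30747985839844, 16.735063552856445))
beaker 0.88 [367.2, 131.5, 397.6, 163.7] (array([ 0.71039398, -0.01606503]), -44.61302947998047, (70.8875961303711, 51.02914047241211))
dropper 0.69 [324.4, 141.4, 343.2, 160.9] (array([0.69479028, 0.0829975 ]), -26.011146545410156, (38.65423583984375, 29.34691619873047))
```

View pics/c7.png

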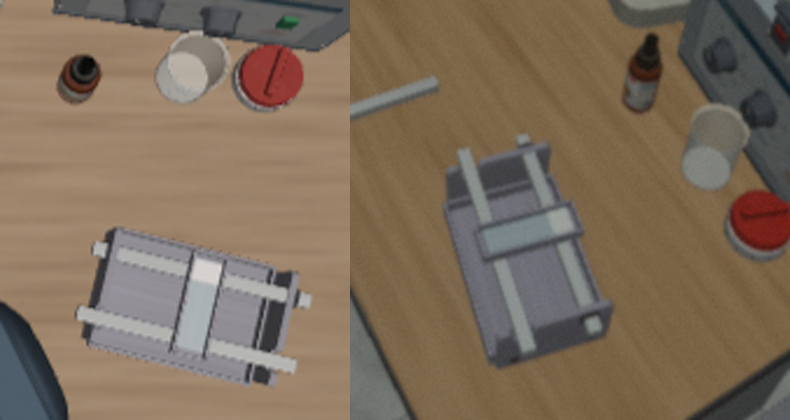

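The final views show the carrier square across both bars (centre at (200,305) in the left half), both long-bar ends past the brackets, and the beaker and dropper upright.

```bash
python3 -c "
from rig import workorder; print(workorder.job_done())"
```

```text
the job is handed in; nothing more can be done
None
```

I handed the job in at about 15 s: the long bar sits in the front slots, the carrier lies right way up and square across both bars near their middle, and the short bar, beaker and dropper bottle are undisturbed.

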